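# Hold a varnish sample cell in the light path

## Robot

A 6-joint arm with a two-finger parallel gripper is mounted at the origin on the work surface. World frame = base frame: x ahead of the robot, y to its left, z up, the work surface at z = 0. Lengths are in m, angles in rad, forces in N, time in s.
With the tool pointing down it reaches from about 0.35 to 0.725 m from the base axis. Payload 6 kg.
Tool frame: the origin (TCP) lies between the finger pads; the fingertips stand 14 mm ahead of it and the grasp point (between the pads) lies 5 mm behind it; z points along the fingers, y is the direction in which the jaws open and shut (so a half turn about z gives the same grasp; the last joint's range is limited). The gripper opens to 85 mm and grips with 20 to 120 N. Pads are 22 mm wide; open, the fingers measure 114 mm over their backs; the gripper's body (76 mm by 85 mm) begins 54 mm behind the grasp point. The pads swing forward as they close: fully open they stand 13 mm farther back than shut.
Start: joints at [1.595, 0.04, 0.085, 0, -1.615, -0.334], TCP at [0.183, 0.571, 0.245] pointing down, gripper open.
Joint ranges: [-2.56, 2.56], [-1.29, 2.01], [-1.08, 1.49], [-3.29, 1.98], [-2.81, -0.18], [-2.99, 2.99]. Speed limits (rad/s): [2.57, 2.57, 3.01, 3.14, 3.14, 3.14].

## Interface

Orientations are given as a rotation vector (axis times angle).
In Python, from plant import robot, optics, order gives the robot as it stands.
- The arm moves only by the tool move_arm, never from a script. Its argument "commands" is a list of rows, each a list of 5 numbers: the closure, from -1 (fully open) to 1 (shut), then the shift along the tool's x, y, z in cm, then the turn about the tool's z in degrees. In form: [[jaw, tx, ty, tz, yaw], ...]. A call has 1 to 5 rows; each row shifts and turns the commanded pose from where the row before left it, along the tool's axes as they then stand; what a row does not reach is not made up. A row lasts 1/8 s, in which the tool goes at most 62.5 mm and 10.7 degrees, less where a joint would pass 70% of its speed; a pose out of reach is approached as far as the arm can. A call with a gripper value outside its range is refused whole. The fingers move at their own pace and stop on an object; "newtons" is the grip in N (left out, the last holds). Time passes only in rows, so rows that do not move let the fingers close. It gives the time, the measured TCP pose, the force and the opening at its end, in the units of the state.
- robot.read_state(): the state, without advancing time (a new reading comes with each control period).
- optics.grab_frame(name): name is "scene" or "top"; returns (picture, depth): 480x640x3 uint8, red, green, blue; 480x640 float32, m along the optical axis (not along the pixel's ray), 0 where there is no reading.
- optics.calibration(name): a dict with "intrinsics" (3x3 intrinsics, pixels), "R" (3x3) and "t" (3): a world point X has camera coordinates R X + t. Camera axes: x right, y down, z forward; pixel columns grow to the right and rows downward; lengths in m; the calibration is good to about 2 mm. A picture is of the moment at which its call begins. calibration takes no time and is no camera call.
- order.sign_off(): hands the job in, once; it reports no verdict.
Trained networks look in the newest picture that a camera, given by its name, has taken for a name from the list of things; names that differ only in an ending like _2 or _b are one class to them, and where a whole thing is asked for, a point or a joint stands for the part that bears it (a point fixed in the world has none). Each returns a list of dicts, best first, with "score" (0 to 1); they miss things now and then, are a little off and sometimes report something else, mostly with a low value. They report only what shows in the picture. A call takes as long as a camera call. They do not tell look-alikes from the thing itself.
- optics.look_for(camera, name): "rect" ([left, top, width, height] in pixels, round what is visible of it).
- optics.masks_of(camera, name): "pixels" (480x640 bool, what is visible of it) and "rect" ([left, top, width, height] in pixels, round what is visible of it).
- optics.pinpoint(camera, name): "point" ([column, row] in pixels: a listed point, or the origin of a listed thing).
The state is a dict: "clock": time; "joint_pos": joint angles; "qvel": joint speeds; "effort": joint torques, N m; "ee_pos": TCP position; "tcp_rot": TCP orientation; "force": force on the tool from outside, world axes, zero at the start; "wrist_torque": the same for the moment, N m; "finger_gap": opening from 0.0 (shut) to 1.0 (fully open).
Only numpy, scipy, OpenCV 4.12 (cv2) and the standard library are available. Lean on these libraries where they do the work, as an engineer would, in place of code of your own. Each camera call takes 0.05 s, during which the arm holds its last target.

## Task

On the painter's bench a lamp and a light sensor face each other. First slide the lamp's shutter fully open; then take the flat-sided glass cell out of the rack, the fingers touching only its two frosted narrow sides and never its clear faces, and hold it still and upright in the light path, midway between lamp and sensor, with the beam passing square through the clear faces at the middle of the cell's width and 28 mm above its foot. The program finishes while the gripper is still holding the cell there in the air, resting on nothing; leave the two round vials standing in their wells in the rack.

Things in the scene. Friction and masses are not known exactly. Their poses are not given: they have to be found in the camera images.
- bench: Light bench, fixed: base plate 90 x 310 mm, 12 thick. Grey lamp housing: 80 mm along x, face at y = +77, back at +172, top at z = 105. Black sensor block: 70 mm along x, lens front at y = -70, back at -130, top at 105. Origin on the table under the middle of the light path; z up, y along the light path from sensor to lamp, x level across it, away from the robot.
- beam (a point): Middle of the light path between shutter and sensor, 85 mm above the table; axes as the bench. The beam is level, 12 mm wide (lamp lens 18), along y. The gap is 140 mm long (y from -70 to +70 mm) and empty down to the base plate 73 mm below the beam.
- shutter (a joint): The lamp's shutter, a 36 mm wide, 3 mm thick metal plate before the lamp's lens. It slides level along the bench's +x (away from the robot) from 0 m (shut) to 0.045 m (fully open, hard stop). About 1 N of friction, no spring: it stays where left. Starts between 0 and 0.008.
- shutter_tab (a point): Middle of the top end of the shutter's upright tab, which moves with the shutter: 14 mm along bench x, 8 mm along bench y, free above the lamp housing's top for 40 mm (bench z 105 to 145 mm), at bench y = +71.5 mm. Axes as the bench.
- cell: Glass cell, an upright block 36 x 20 x 75 mm (x, y, z), about 90 g, standing in one of the rack's wells. Origin at the centre of its foot, z up. Its narrow sides (x = +18 and -18 mm, 20 mm wide, full height) are frosted white plates: touch only these. The wide clear faces (y = +9 and -9 mm, 28 mm wide between the frosted plates) are polished. The same either way round.
- cell_window (a point): The point inside the cell that the beam must pass through: on the cell's centre line, 28 mm above its foot; axes as the cell, y is square to the clear faces.
- rack: Wooden rack, a fixed block 70 x 190 x 30 mm (x, y, z), origin at the centre of its underside. Three alike wells in a row, centres at y = -60, 0, +60 mm, each 38 x 22 mm (x, y), 16 deep, floor 14 above the table. The cell stands in one, on the well's floor, its x along the rack's x, 1 mm of play to each side.
- vial_a: Round vial, clear glass, 19 mm across and 62 mm tall, standing in another of the wells. Origin at the centre of its foot. Leave it alone.
- vial_b: Round vial, amber glass, 20 mm across and 55 mm tall, standing in the remaining well. Origin at the centre of its foot. Leave it alone.
Not all that is in view belongs to the job. There is more than one size of the cell; the job needs the largest.

How it is judged:
On the way, in this order (a step that is already met when the one before it is completed fails the run):
1. the shutter is slid fully open (past 38 mm of its 45) (value of joint shutter above 0.038 m), for 0.2 s.
2. the cell, gripped by both frosted sides, is lifted clear of the rack (z of cell in the frame of rack above 0.036 m and contact force between the fingers and cell_c1 above 1 N and contact force between the fingers and cell_c2 above 1 N), for 0.2 s.
At the end, for the whole second after the job is handed in: Shutter past 38 mm; window point within 8 mm of the beam sideways, 10 mm in height, 25 mm of midway; clear faces square to the beam within 0.17 rad, cell upright within 0.14 rad and still; fingers press both frosted sides; the cell touches no bench, rack or vial (value of joint shutter above 0.038 m and x of cell_window in the frame of beam between -0.008 and 0.008 m and z of cell_window in the frame of beam between -0.01 and 0.01 m and y of cell_window in the frame of beam between -0.025 and 0.025 m and angle between the y axis of cell and the y axis of bench, either way round below 0.17 rad and angle between cell's own z axis and vertical below 0.14 rad and linear speed of cell below 0.02 m/s and contact force between the fingers and cell_c1 above 1 N and contact force between the fingers and cell_c2 above 1 N and contact force between cell and bench below 0.2 N and contact force between cell and rack below 0.2 N and contact force between cell and vial_a below 0.2 N and contact force between cell and vial_b below 0.2 N); the arm keeps its last pose, push and grip.
It fails at once if the robot touches the cell's clear faces (contact force between any of the arm, the fingers and cell_c0 above 0.5 N).
It fails at once if a round vial is pulled out, tipped or shifted (vial_a) (distance of vial_a from where it was at the start of the episode above 0.015 m or angle between vial_a's own z axis and vertical above 0.35 rad).
It fails at once if a round vial is pulled out, tipped or shifted (vial_b) (distance of vial_b from where it was at the start of the episode above 0.015 m or angle between vial_b's own z axis and vertical above 0.35 rad).
It also fails if it takes over 53 s, if anything falls off the work surface, if the arm or the gripper's body presses on something with over 40 N, if the wrist force passes 120 N, or if a joint passes its speed limit or range.

## Working session

There is one attempt and no reset: what is moved stays moved. The work goes in short steps, Python scripts to look and compute and a tool call to move; the robot and the scene stay as the last step left them, time stands still between calls to the robot, and variables do not carry over. Pictures are saved under pics/ and viewed, and the job is handed in when it is done.

Besides the shell and the picture viewer there is one more tool, called after ">>>" by a JSON object that holds its "name" and its "arguments", one argument or row to a line. move_arm: Moves the arm, as the interface text tells. Its arguments: {"type":"object","properties":{"commands":{"type":"array"},"newtons":{"type":"number"}},"required":["commands"]}

```bash
mkdir -p pics; ls; python3 - <<'E'
from plant import robot, optics, order
import cv2, numpy as np
s=robot.read_state(); print({k:np.round(v,3).tolist() for k,v in s.items()})
for n in("scene","top"):
    p,d=optics.grab_frame(n); cv2.imwrite(f"pics/{n}0.png",p[:,:,::-1]); np.save(f"{n}0.npy",d)
    c=optics.calibration(n); print(n,{k:np.round(v,3).tolist() for k,v in c.items()})
E
```

```text
pics
{'clock': 0.0, 'joint_pos': [1.595, 0.041, 0.084, -0.0, -1.616, -0.334], 'qvel': [-0.0, -0.001, -0.0, -0.002, -0.001, -0.0], 'effort': [-0.0, -36.821, 34.742, 6.932, -0.005, 0.0], 'ee_pos': [0.183, 0.571, 0.244], 'tcp_rot': [3.102, -0.484, -0.0], 'force': [-0.11, -0.084, 1.327], 'wrist_torque': [0.043, -0.023, -0.033], 'finger_gap': 1.002}
scene {'intrinsics': [[471.111, 0.0, 318.425], [0.0, 471.111, 244.399], [0.0, 0.0, 1.0]], 'R': [[0.743, 0.669, 0.02], [0.368, -0.383, -0.847], [-0.559, 0.637, -0.531]], 't': [-0.385, -0.102, 1.088]}
top {'intrinsics': [[475.319, 0.0, 326.153], [0.0, 475.319, 224.87], [0.0, 0.0, 1.0]], 'R': [[-0.03, -0.999, -0.016], [-0.985, 0.032, -0.167], [0.168, 0.011, -0.986]], 't': [-0.018, 0.538, 0.781]}
```

View pics/scene0.png

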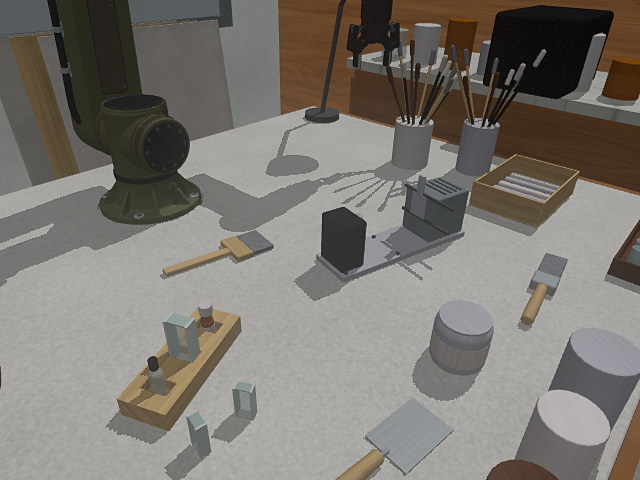

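View pics/top0.png

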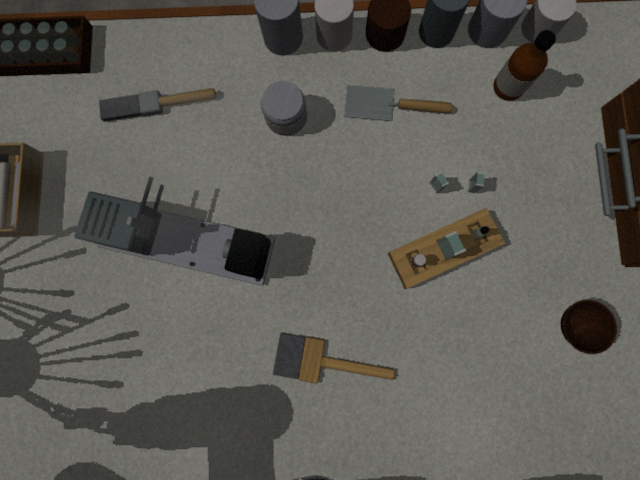

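The scene image shows the rack at about (180,370), with the cell in its middle well at (181,337). The vials are at (155,375) and (206,315), and two smaller cells stand loose at (245,400) and (199,435). The bench is at about (395,235), with the black sensor at (343,240), the lamp at (435,205) and the shutter tab at (421,190).

In the top image the rack is at (450,248), the large cell at (453,245), the small cells at (440,183) and (477,182), and the bench runs from (80,220) to (270,255).

```bash
cat > h.py <<'E'
from plant import robot, optics, order
import cv2, numpy as np
def cloud(n,d,m=None):
    c=optics.calibration(n);K=c["intrinsics"];v,u=np.nonzero((d>0) if m is None else (d>0)&m)
    z=d[v,u];P=np.stack([(u-K[0,2])/K[0,0]*z,(v-K[1,2])/K[1,1]*z,z],1)
    return (P-c["t"])@np.array(c["R"]),np.stack([u,v],1)
def proj(n,X):
    c=optics.calibration(n);p=(np.atleast_2d(X)@np.array(c["R"]).T+c["t"])@np.array(c["intrinsics"]).T
    return p[:,:2]/p[:,2:]
def ray(n,px,z):
    c=optics.calibration(n);R=np.array(c["R"]);K=np.array(c["intrinsics"])
    o=-R.T@c["t"];d=R.T@np.linalg.inv(K)@[px[0],px[1],1];return o+d*(z-o[2])/d[2]
E
python3 - <<'E'
from h import *
D={n:np.load(f"{n}0.npy") for n in("scene","top")}
H=dict(beam=.085,shutter_tab=.145,cell=.014,cell_window=.042,rack=0,bench=0,vial_a=.014,vial_b=.014)
for n in("scene","top"):
    for k in H:
        for r in optics.pinpoint(n,k)[:3]:
            print(n,k,round(r["score"],2),np.round(r["point"],1),ray(n,r["point"],H[k]).round(4))
for n in("scene","top"):
    for k in("rack","bench","cell"):
        for r in optics.masks_of(n,k)[:4]:
            P,_=cloud(n,D[n],r["pixels"]); print(n,k,round(r["score"],2),r["rect"],len(P),np.median(P,0).round(3),P[:,2].max().round(3))
            np.save(f"m_{n}_{k}_{int(r['rect'][0])}.npy",r["pixels"])
E
```

```text
scene beam 0.56 [389.  211.9] [0.5144 0.199  0.085 ]
scene shutter_tab 0.87 [420.9 174.9] [0.5334 0.2652 0.145 ]
scene shutter_tab 0.6 [211.  333.7] [ 0.5968 -0.2651  0.145 ]
scene cell 0.84 [200.  445.6] [ 0.6137 -0.3095  0.014 ]
scene cell 0.65 [185.2 359.5] [ 0.4887 -0.2434  0.014 ]
scene cell 0.64 [247.  416.3] [ 0.6225 -0.2467  0.014 ]
scene cell_window 0.67 [183.5 348.6] [ 0.496  -0.2468  0.042 ]
scene cell_window 0.64 [199.2 434.8] [ 0.6204 -0.3116  0.042 ]
scene rack 0.98 [187.3 370.6] [ 0.4956 -0.2468  0.    ]
scene bench 0.7 [385.5 249.6] [0.5146 0.2016 0.    ]
scene vial_a 0.7 [159.6 394.5] [ 0.516  -0.3006  0.014 ]
scene vial_a 0.62 [207.9 333.9] [ 0.4698 -0.1909  0.014 ]
scene vial_b 0.7 [159.6 394.5] [ 0.516  -0.3006  0.014 ]
scene vial_b 0.62 [207.9 333.9] [ 0.4698 -0.1909  0.014 ]
top beam 0.7 [178.2 235.1] [0.5215 0.2105 0.085 ]
top shutter_tab 0.6 [130.9 218.6] [0.5401 0.2646 0.145 ]
top shutter_tab 0.32 [414.3 259.8] [ 0.4629 -0.1666  0.145 ]
top shutter_tab 0.22 [476.1 236.4] [ 0.4954 -0.2618  0.145 ]
top cell 0.79 [444.9 250.5] [ 0.4895 -0.2444  0.014 ]
top cell 
[... 742 characters left out ...]
526 0.229 0.048] 0.145
scene bench 0.52 [163.4, 312.3, 37.1, 50.6] 1390 [ 0.499 -0.249  0.066] 0.091
scene cell 0.9 [160.9, 311.4, 39.7, 50.1] 1402 [ 0.499 -0.249  0.066] 0.091
scene cell 0.64 [182.5, 408.0, 27.3, 47.6] 748 [ 0.617 -0.309  0.036] 0.053
scene cell 0.63 [232.6, 383.9, 24.4, 37.5] 806 [ 0.614 -0.242  0.032] 0.053
top rack 0.58 [390.9, 208.3, 111.7, 81.2] 3393 [ 0.491 -0.231  0.031] 0.09
top bench 0.95 [73.1, 176.9, 201.0, 106.9] 10140 [0.522 0.245 0.064] 0.148
top cell 0.81 [465.7, 172.0, 18.0, 19.1] 241 [ 0.608 -0.302  0.044] 0.056
top cell 0.68 [438.0, 232.5, 28.2, 24.6] 441 [ 0.492 -0.24   0.088] 0.093
top cell 0.63 [431.3, 170.4, 19.6, 22.5] 238 [ 0.61  -0.237  0.043] 0.056
```

```bash
python3 - <<'E'
from h import *
D={n:np.load(f"{n}0.npy") for n in("scene","top")}
C={n:cloud(n,D[n]) for n in D}
def fit(name,c,r,z0,z1):
    for n in D:
        P,_=C[n]; m=(np.hypot(P[:,0]-c[0],P[:,1]-c[1])<r)&(P[:,2]>z0)&(P[:,2]<z1)
        Q=P[m]
        if len(Q)<20: print(name,n,len(Q)); continue
        # trim outliers
        H,xe,ye=np.histogram2d(Q[:,0],Q[:,1],bins=[np.arange(c[0]-r,c[0]+r,.004)]*1+[np.arange(c[1]-r,c[1]+r,.004)])
        (cx,cy),(w,h),a=cv2.minAreaRect((Q[:,:2]*1000).astype(np.float32))
        print(name,n,len(Q),"c",round(cx,1),round(cy,1),"wh",round(w,1),round(h,1),"a",round(a,2),"zmed",Q[:,2].mean().round(4))
fit("rack",(.492,-.247),.13,.025,.035)
fit("celltop",(.492,-.246),.04,.080,.095)
fit("bench",(.515,.204),.17,.008,.016)
fit("sensor",(.50,.11),.08,.1,.11)
fit("lamp",(.535,.32),.07,.1,.11)
fit("tab",(.535,.27),.04,.115,.15)
fit("small1",(.61,-.237),.03,.045,.06)
fit("small2",(.608,-.302),.03,.045,.06)
t=cv2.imread("pics/top0.png");s=cv2.imread("pics/scene0.png")
a=cv2.resize(t[165:300,380:515],(400,400),interpolation=cv2.INTER_CUBIC);b=cv2.resize(s[295:465,105:275],(400,400),interpolation=cv2.INTER_CUBIC)
c=np.hstack([cv2.resize(t[165:290,70:290],(400,227),interpolation=cv2.INTER_CUBIC),cv2.resize(s[165:290,305:480],(400,286),interpolation=cv2.INTER_CUBIC)[:227]])
cv2.imwrite("pics/crop1.png",np.vstack([np.hstack([a,b]),c])[:600])
E
```

```text
rack scene 4162 c 534.3 -232.1 wh 159.7 200.2 a 22.17 zmed 0.0297
rack top 3381 c 534.7 -230.0 wh 156.3 194.7 a 22.61 zmed 0.0308
celltop scene 438 c 492.1 -244.4 wh 37.7 21.5 a 22.86 zmed 0.0872
celltop top 288 c 493.9 -244.2 wh 35.8 20.8 a 22.53 zmed 0.0894
bench scene 2199 c 518.8 215.5 wh 302.7 92.1 a 75.32 zmed 0.0114
bench top 4085 c 520.9 216.3 wh 302.4 90.2 a 75.16 zmed 0.0125
sensor scene 618 c 489.1 102.0 wh 61.1 71.6 a 74.93 zmed 0.104
sensor top 1386 c 490.5 102.5 wh 60.5 70.2 a 75.37 zmed 0.1052
lamp scene 821 c 545.9 314.7 wh 109.1 81.4 a 73.24 zmed 0.1048
lamp top 2721 c 546.8 314.6 wh 105.1 80.2 a 75.11 zmed 0.1057
tab scene 118 c 535.5 265.9 wh 9.2 15.8 a 86.12 zmed 0.1305
tab top 120 c 537.9 266.6 wh 8.8 14.0 a 73.51 zmed 0.1353
small1 scene 245 c 610.1 -239.2 wh 25.0 14.7 a 29.05 zmed 0.05
small1 top 116 c 612.0 -239.3 wh 24.3 13.4 a 28.85 zmed 0.0516
small2 scene 276 c 607.9 -305.7 wh 14.0 26.4 a 79.68 zmed 0.0503
small2 top 122 c 609.8 -305.4 wh 13.3 25.2 a 80.47 zmed 0.0515
```

View pics/crop1.png

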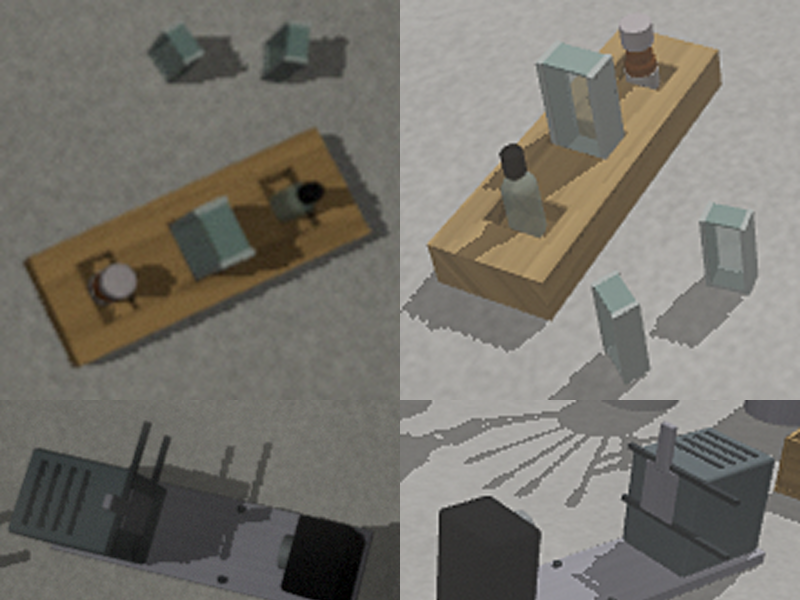

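The cell in the middle well (top (453,245), scene (181,337)) measures 36 x 20 mm at the top with its top at z = 89 mm, so it matches the description. The two loose ones, top (440,183) and (477,182), are only about 25 x 14 x 50 mm. Next I check for obstacles on the way, mainly the brush pots.

```bash
python3 - <<'E'
from h import *
from scipy.spatial.transform import Rotation as Ro
print(Ro.from_rotvec(robot.read_state()["tcp_rot"]).as_matrix().round(3))
D={n:np.load(f"{n}0.npy") for n in("scene","top")}
for n in D:
    P,_=cloud(n,D[n]); m=(P[:,0]>.0)&(P[:,0]<.8)&(P[:,1]>-.45)&(P[:,1]<.9)&(P[:,2]>.11)
    Q=P[m]; print(n)
    ix=np.floor(Q[:,:2]/.06).astype(int)
    for k in np.unique(ix,axis=0):
        q=Q[(ix==k).all(1)]
        if len(q)>8: print((k*.06).round(2),len(q),q[:,2].min().round(2),q[:,2].max().round(2))
E
```

```text
[[ 0.952 -0.305  0.   ]
 [-0.305 -0.952 -0.   ]
 [ 0.     0.    -1.   ]]
scene
[ 0.   -0.12] 425 0.11 0.23
[ 0.   -0.06] 1163 0.11 0.23
[0. 0.] 314 0.2 0.23
[ 0.06 -0.06] 1800 0.11 0.23
[0.06 0.  ] 1107 0.11 0.22
[0.12 0.48] 602 0.24 0.4
[0.12 0.54] 70 0.31 0.4
[0.18 0.48] 302 0.25 0.4
[0.18 0.54] 803 0.3 0.4
[0.18 0.6 ] 538 0.19 0.35
[0.18 0.66] 104 0.23 0.3
[0.24 0.48] 57 0.23 0.26
[0.24 0.54] 206 0.11 0.25
[0.24 0.6 ] 189 0.12 0.2
[0.24 0.66] 227 0.12 0.28
[0.3  0.48] 203 0.22 0.28
[0.3  0.54] 422 0.11 0.24
[0.3 0.6] 240 0.11 0.31
[0.3  0.66] 285 0.12 0.31
[0.3  0.72] 11 0.27 0.29
[0.36 0.54] 158 0.2 0.3
[0.36 0.6 ] 371 0.17 0.31
[0.36 0.66] 245 0.11 0.29
[0.36 0.72] 104 0.13 0.29
[0.42 0.6 ] 285 0.11 0.25
[0.42 0.66] 276 0.11 0.16
[0.42 0.72] 379 0.13 0.27
[0.48 0.24] 93 0.11 0.14
[0.48 0.6 ] 246 0.19 0.29
[0.48 0.66] 314 0.11 0.26
[0.48 0.72] 242 0.13 0.31
[0.54 0.24] 59 0.11 0.14
[0.54 0.72] 48 0.28 0.31
top
[0.48 0.24] 146 0.11 0.15
[0.54 0.24] 98 0.11 0.15
[0.6  0.24] 27 0.11 0.11
[ 0.72 -0.42] 60 0.11 0.12
[ 0.78 -0.42] 664 0.11 0.17
```

>>> {"name": "move_arm", "arguments": {
  "commands": [
    [1,1.6,3.8,-1,0],
    [1,1.6,3.8,-1,0],
    [1,1.6,3.8,-1,0],
    [1,1.6,3.8,0,-3]
  ],
  "newtons": 40
}}

```text
clock: 1.7
ee_pos: [0.1978, 0.406, 0.2764]
tcp_rot: [-3.114, 0.401, -0.0]
force: [-0.3, -1.0, 0.3]
finger_gap: 0.141
```

```bash
cat > st.py <<'E'
from h import *
from scipy.spatial.transform import Rotation as Ro
import sys
def st():
    s=robot.read_state();R=Ro.from_rotvec(s["tcp_rot"]).as_matrix();psi=np.degrees(np.arctan2(R[1,0],R[0,0]))
    print("t",round(s["clock"],2),"p",np.round(s["ee_pos"],4),"psi",psi.round(2),"tilt",np.degrees(np.arccos(-R[2,2])).round(2),"F",np.round(s["force"],1),"gap",np.round(s["finger_gap"],3),"j",np.round(s["joint_pos"],2))
    return s,R
def to(target,psi):
    s,R=st();d=R.T@(np.array(target)-s["ee_pos"]); p=np.degrees(np.arctan2(R[1,0],R[0,0]))
    print("to",target,"cm",(d*100).round(2),"turn",round(-((psi-p+180)%360-180),2))
B=np.array([.5155,.199]);a=np.radians(-14.75);ex=np.array([np.cos(a),np.sin(a)]);ey=np.array([-ex[1],ex[0]])
def bench(x,y,z): return [*(B+x*ex+y*ey).round(4),z]
E
python3 -c "
from st import *
to(bench(-.035,.0715,.134),-14.75)
to([.36,.30,.27],-14.75)"
```

```text
t 1.7 p [0.1978 0.406  0.2764] psi -14.68 tilt 0.11 F [-0.3 -1.   0.3] gap 0.141 j [ 1.57 -0.36 -0.21  0.   -1.72 -0.25]
to [np.float64(0.4999), np.float64(0.2771), 0.134] cm [32.5   4.84 14.23] turn 0.07
t 1.7 p [0.1978 0.406  0.2764] psi -14.68 tilt 0.11 F [-0.3 -1.   0.3] gap 0.141 j [ 1.57 -0.36 -0.21  0.   -1.72 -0.25]
to [0.36, 0.3, 0.27] cm [18.38  6.15  0.62] turn 0.07
```

>>> {"name": "move_arm", "arguments": {
  "commands": [
    [1,5,1.6,0,0],
    [1,5,1.6,0,0],
    [1,5.5,1.6,0,0],
    [1,5.5,0,1,0],
    [1,5.5,0,2,0]
  ]
}}

```text
clock: 2.33
ee_pos: [0.4436, 0.2926, 0.2463]
tcp_rot: [-3.113, 0.403, -0.003]
force: [-0.3, 1.5, -0.1]
finger_gap: -0.002
```

```bash
python3 -c "
from st import *
to(bench(-.035,.0715,.134),-14.75)"
```

```text
t 2.33 p [0.4436 0.2926 0.2463] psi -14.76 tilt 0.18 F [-0.3  1.5 -0.1] gap -0.002 j [ 0.96 -0.15 -0.09  0.   -1.62  0.35]
to [np.float64(0.4999), np.float64(0.2771), 0.134] cm [ 5.83  0.09 11.24] turn -0.01
```

>>> {"name": "move_arm", "arguments": {
  "commands": [
    [1,3,0.1,4,0],
    [1,2.8,0,4,0],
    [1,0,0,3.2,0],
    [1,0,0,0,0],
    [1,0,0,0,0]
  ]
}}

```text
clock: 2.95
ee_pos: [0.4979, 0.278, 0.1354]
tcp_rot: [-3.114, 0.402, -0.003]
force: [-0.6, 0.3, 1.4]
finger_gap: 0.003
```

```bash
python3 - <<'E'
from st import *
to(bench(-.035,.0715,.134),-14.75)
o=[]
for n,w in(("scene",(330,130,150,120)),("top",(70,150,220,140))):
    p,d=optics.grab_frame(n);np.save(n+"1.npy",d);x,y,W,H=w
    o.append(cv2.resize(p[y:y+H,x:x+W,::-1],(400,300),interpolation=cv2.INTER_CUBIC))
cv2.imwrite("pics/c2.png",np.hstack(o))
E
```

```text
t 2.95 p [0.4979 0.278  0.1354] psi -14.72 tilt 0.14 F [-0.6  0.3  1.4] gap 0.003 j [ 0.86 -0.03 -0.18  0.   -1.41  0.45]
to [np.float64(0.4999), np.float64(0.2771), 0.134] cm [0.21 0.03 0.14] turn 0.03
```

View pics/c2.png

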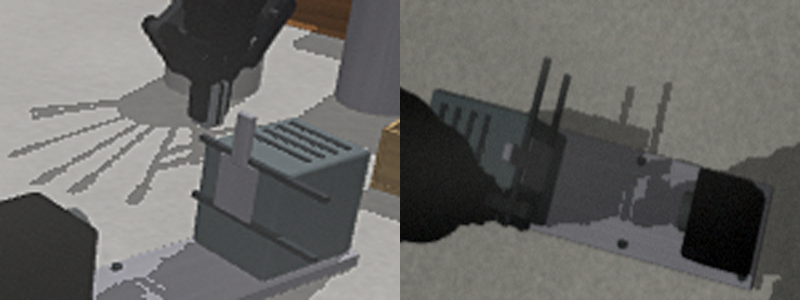

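The crop shows the shut fingers just on the robot side of the tab, at tab height. I push in small steps.

>>> {"name": "move_arm", "arguments": {
  "commands": [
    [1,1.3,0,0,0],
    [1,1.2,0,0,0],
    [1,1.2,0,0,0],
    [1,1.2,0,0,0],
    [1,0.6,0,0,0]
  ]
}}

```text
clock: 3.68
ee_pos: [0.5514, 0.2631, 0.133]
tcp_rot: [3.115, -0.404, -0.0]
force: [-2.0, 1.3, 1.0]
finger_gap: 0.002
```

>>> {"name": "move_arm", "arguments": {
  "commands": [
    [1,0.5,0,0,0],
    [1,0.2,0,0,0],
    [1,0,0,0,0]
  ]
}}

```text
clock: 4.05
ee_pos: [0.5574, 0.2617, 0.1332]
tcp_rot: [3.115, -0.403, 0.0]
force: [0.2, -0.4, 0.4]
finger_gap: -0.002
```

```bash
python3 - <<'E'
from st import *
to(bench(.027,.0715,.134),-14.75)
o=[]
for n,w in(("scene",(330,130,150,120)),("top",(70,150,220,140))):
    p,d=optics.grab_frame(n);np.save(n+"2.npy",d);x,y,W,H=w
    o.append(cv2.resize(p[y:y+H,x:x+W,::-1],(400,300),interpolation=cv2.INTER_CUBIC))
cv2.imwrite("pics/c3.png",np.hstack(o))
for n in("scene","top"):
  for r in optics.pinpoint(n,"shutter_tab")[:2]:
    X=ray(n,r["point"],.145)[:2]-B; print(n,r["score"],X@ex,X@ey)
E
```

```text
t 4.05 p [0.5574 0.2617 0.1332] psi -14.75 tilt 0.02 F [ 0.2 -0.4  0.4] gap -0.002 j [ 0.76  0.1  -0.06  0.   -1.41  0.55]
to [np.float64(0.5598), np.float64(0.2613), 0.134] cm [ 0.24 -0.03 -0.08] turn -0.0
scene 0.76 0.044053475435675324 0.0655247970003982
scene 0.44 0.1653001549699462 -0.160629242625804
top 0.66 0.04733584428004934 0.07151555986991365
```

View pics/c3.png

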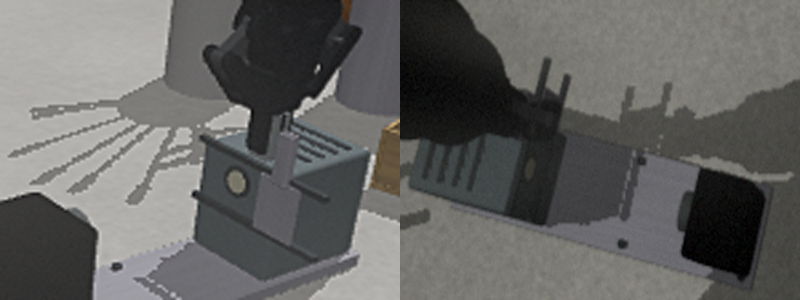

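The lens is uncovered and the tab sits at about x = +44 to +47 mm. I nudge it to feel the stop.

>>> {"name": "move_arm", "arguments": {
  "commands": [
    [1,0.3,0,0,0],
    [1,0,0,0,0]
  ]
}}

```text
clock: 4.5
ee_pos: [0.5584, 0.2616, 0.1335]
tcp_rot: [3.116, -0.401, -0.006]
force: [-11.3, 0.8, 5.0]
finger_gap: 0.002
```

>>> {"name": "move_arm", "arguments": {
  "commands": [
    [1,0.3,0,0,0],
    [1,0,0,0,0]
  ]
}}

```text
clock: 4.75
ee_pos: [0.5589, 0.2615, 0.1335]
tcp_rot: [3.115, -0.4, -0.013]
force: [-25.2, 3.9, 10.5]
finger_gap: 0.0
```

The force rises at constant position, so the shutter is at its hard stop. I back off and travel to the rack, opening the gripper on the way.

>>> {"name": "move_arm", "arguments": {
  "commands": [
    [1,-1.5,0,0,0],
    [1,-1.5,0,-1,0],
    [1,0,0,-5,0],
    [1,0,0,-4,0],
    [-1,0,3,0,5]
  ]
}}

```text
clock: 5.38
ee_pos: [0.5274, 0.2399, 0.2381]
tcp_rot: [-3.09, 0.539, -0.009]
force: [-0.9, -0.5, -0.9]
finger_gap: 0.196
```

```bash
python3 -c "
from st import *
to([.493,-.2443,.17],-67.3)"
```

```text
t 5.38 p [0.5274 0.2399 0.2381] psi -19.78 tilt 0.42 F [-0.9 -0.5 -0.9] gap 0.196 j [ 0.77 -0.02  0.01  0.   -1.59  0.45]
to [0.493, -0.2443, 0.17] cm [13.11 46.77  6.62] turn 47.52
```

>>> {"name": "move_arm", "arguments": {
  "commands": [
    [-1,1.5,5.5,0,0],
    [-1,1.5,5.5,0,0],
    [-1,1.5,5.5,0,0],
    [-1,1.5,5.5,0,0],
    [-1,1.5,5.5,0,0]
  ]
}}

```text
clock: 6.0
ee_pos: [0.5036, -0.0471, 0.2344]
tcp_rot: [-3.095, 0.538, -0.003]
force: [0.8, -0.7, 1.2]
finger_gap: 1.002
```

>>> {"name": "move_arm", "arguments": {
  "commands": [
    [-1,1.5,5.5,0,0],
    [-1,1.5,5.5,0,0],
    [-1,1.5,5.5,0,10],
    [-1,0,0,0,10],
    [-1,0,0,0,10]
  ]
}}

```text
clock: 6.62
ee_pos: [0.4903, -0.2168, 0.234]
tcp_rot: [2.845, -1.333, 0.002]
force: [-0.6, 0.1, 0.2]
finger_gap: 1.002
```

>>> {"name": "move_arm", "arguments": {
  "commands": [
    [-1,0,0,0,10],
    [-1,0,0,0,7],
    [-1,0,0,0,0]
  ]
}}

```text
clock: 7.0
ee_pos: [0.4906, -0.2158, 0.2341]
tcp_rot: [-2.624, 1.727, -0.002]
force: [-0.4, -0.8, -0.0]
finger_gap: 0.997
```

```bash
python3 -c "
from st import *
to([.493,-.2443,.16],-67.3)"
```

```text
t 7.0 p [ 0.4906 -0.2158  0.2341] psi -66.69 tilt 0.07 F [-0.4 -0.8 -0. ] gap 0.997 j [-0.04 -0.13 -0.1   0.   -1.6   0.45]
to [0.493, -0.2443, 0.16] cm [2.7  0.91 7.41] turn 0.61
```

>>> {"name": "move_arm", "arguments": {
  "commands": [
    [-1,2.7,0.9,0,0.6],
    [-1,0,0,4,0],
    [-1,0,0,3.4,0],
    [-1,0,0,0,0],
    [-1,0,0,0,0]
  ]
}}

```text
clock: 7.62
ee_pos: [0.4937, -0.2445, 0.1615]
tcp_rot: [2.616, -1.74, 0.004]
force: [-0.0, 0.3, 1.0]
finger_gap: 0.998
```

```bash
python3 - <<'E'
from st import *
to([.493,-.2443,.059],-67.3)
o=[]
for n,w in(("scene",(90,230,200,200)),("top",(370,150,160,160))):
    p,d=optics.grab_frame(n);np.save(n+"3.npy",d);x,y,W,H=w
    o.append(cv2.resize(p[y:y+H,x:x+W,::-1],(400,400),interpolation=cv2.INTER_CUBIC))
cv2.imwrite("pics/c4.png",np.hstack(o))
E
```

```text
t 7.62 p [ 0.4937 -0.2445  0.1615] psi -67.27 tilt 0.15 F [-0.   0.3  1. ] gap 0.998 j [-0.09 -0.09 -0.19  0.   -1.46  0.49]
to [0.493, -0.2443, 0.059] cm [-0.07  0.07 10.25] turn 0.03
```

View pics/c4.png

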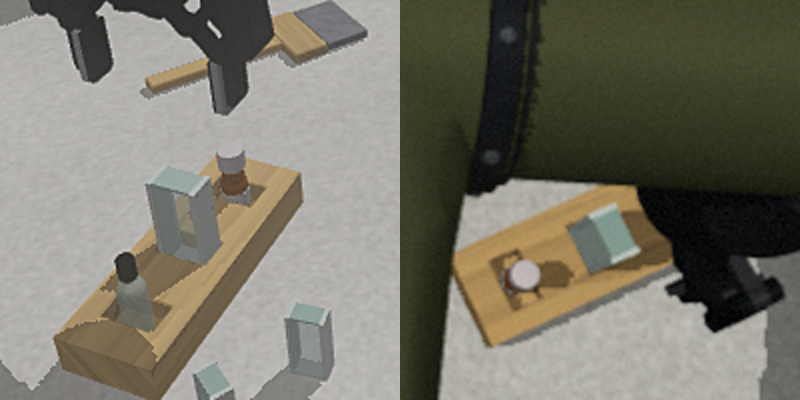

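Jaws open across the cell's narrow sides. I lower to just above the cell top and check there.

>>> {"name": "move_arm", "arguments": {
  "commands": [
    [-1,0,0,3,0],
    [-1,0,0,2.3,0],
    [-1,0,0,0,0],
    [-1,0,0,0,0]
  ]
}}

```text
clock: 8.22
ee_pos: [0.494, -0.2445, 0.1084]
tcp_rot: [-2.615, 1.741, -0.004]
force: [-0.4, -0.3, 0.8]
finger_gap: 0.999
```

```bash
python3 - <<'E'
from st import *
to([.493,-.2443,.059],-67.3)
p,d=optics.grab_frame("scene");np.save("scene4.npy",d)
x,y,W,H=(90,230,200,200)
im=cv2.resize(p[y:y+H,x:x+W,::-1],(600,600),interpolation=cv2.INTER_CUBIC)
cv2.imwrite("pics/c5.png",im)
P,_=cloud("scene",d); c=np.array([.493,-.2443]);a=np.radians(22.7);u=np.array([np.cos(a),np.sin(a)]);v=np.array([-u[1],u[0]])
Q=np.c_[(P[:,:2]-c)@u,(P[:,:2]-c)@v,P[:,2]]
for nm,m in(("cell",(abs(Q[:,0])<.03)&(abs(Q[:,1])<.02)&(Q[:,2]>.082)&(Q[:,2]<.093)),("fing",(abs(Q[:,0])<.07)&(abs(Q[:,1])<.03)&(Q[:,2]>.100)&(Q[:,2]<.125))):
    q=Q[m];print(nm,len(q),np.percentile(q,[2,50,98],0).round(4).tolist())
    if nm=="fing":
        for s in(-1,1):
            r=q[q[:,0]*s>0]
            if len(r): print(s,len(r),np.percentile(r,[2,50,98],0).round(4).tolist())
E
```

```text
t 8.22 p [ 0.494  -0.2445  0.1084] psi -67.33 tilt 0.16 F [-0.4 -0.3  0.8] gap 0.999 j [-0.09 -0.06 -0.27  0.   -1.36  0.49]
to [0.493, -0.2443, 0.059] cm [-0.07  0.09  4.94] turn -0.03
cell 402 [[-0.0184, -0.0097, 0.0826], [0.0012, -0.0023, 0.0885], [0.0173, 0.0095, 0.0903]]
fing 322 [[-0.0532, -0.0123, 0.1082], [-0.0415, -0.0071, 0.118], [0.0569, 0.0092, 0.1247]]
-1 185 [[-0.0538, -0.0123, 0.108], [-0.0425, -0.0049, 0.117], [-0.0411, 0.0102, 0.1247]]
1 137 [[0.0439, -0.0123, 0.1094], [0.0505, -0.0079, 0.1192], [0.0571, 0.005, 0.1245]]
```

View pics/c5.png

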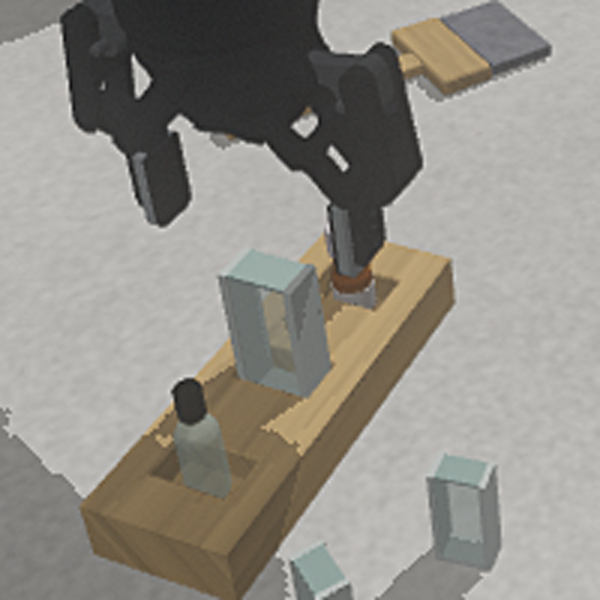

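The fingers straddle the cell, centred to within about 1 mm and square to it. Now I lower and grip.

>>> {"name": "move_arm", "arguments": {
  "commands": [
    [-1,-0.07,0.08,2.4,0],
    [-1,0,0,2.4,0],
    [-1,0,0,0,0],
    [-1,0,0,0,0]
  ]
}}

```text
clock: 8.78
ee_pos: [0.4931, -0.2442, 0.0603]
tcp_rot: [-2.615, 1.741, -0.004]
force: [-0.3, -0.1, 0.7]
finger_gap: 0.999
```

>>> {"name": "move_arm", "arguments": {
  "commands": [
    [0,0,0,0,0],
    [1,0,0,0,0],
    [1,0,0,0,0],
    [1,0,0,0,0],
    [1,0,0,0,0]
  ],
  "newtons": 30
}}

```text
clock: 9.4
ee_pos: [0.4924, -0.244, 0.0589]
tcp_rot: [2.615, -1.742, 0.001]
force: [-1.1, 0.3, 3.1]
finger_gap: 0.419
```

```bash
python3 - <<'E'
from st import *
to([.493,-.2443,.059],-67.3)
p,d=optics.grab_frame("scene");np.save("scene5.npy",d)
x,y,W,H=(90,230,200,200)
im=cv2.resize(p[y:y+H,x:x+W,::-1],(600,600),interpolation=cv2.INTER_CUBIC)
cv2.imwrite("pics/c6.png",im)
E
```

```text
t 9.4 p [ 0.4924 -0.244   0.0589] psi -67.34 tilt 0.05 F [-1.1  0.3  3.1] gap 0.419 j [-0.09 -0.04 -0.33  0.   -1.27  0.49]
to [0.493, -0.2443, 0.059] cm [ 0.05 -0.04 -0.01] turn -0.04
```

View pics/c6.png

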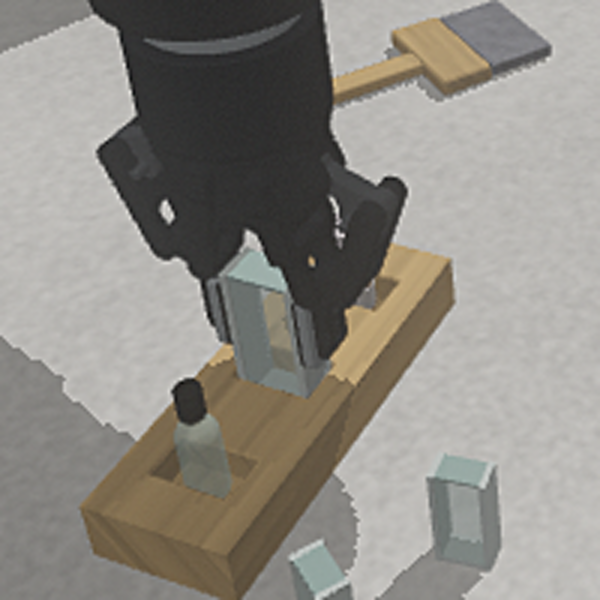

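The gripper is on both frosted sides, with an opening of about 36 mm. I lift straight up.

>>> {"name": "move_arm", "arguments": {
  "commands": [
    [1,0,0,-1,0],
    [1,0,0,-1.5,0],
    [1,0,0,-2.5,0],
    [1,0,0,-2.5,0],
    [1,0,0,-2.5,0]
  ],
  "newtons": 50
}}

```text
clock: 10.07
ee_pos: [0.4921, -0.2439, 0.16]
tcp_rot: [-2.614, 1.742, -0.001]
force: [0.1, -0.3, -0.3]
finger_gap: 0.416
```

>>> {"name": "move_arm", "arguments": {
  "commands": [
    [1,0,0,-2.5,0],
    [1,0,0,-2.5,0],
    [1,0,0,0,0]
  ]
}}

```text
clock: 10.45
ee_pos: [0.493, -0.2442, 0.2115]
tcp_rot: [-2.613, 1.741, -0.007]
force: [-0.5, 0.2, -1.5]
finger_gap: 0.417
```

```bash
python3 - <<'E'
from st import *
to(bench(0,0,.20),-104.75)
p,d=optics.grab_frame("scene");np.save("scene6.npy",d)
x,y,W,H=(90,180,250,200)
im=cv2.resize(p[y:y+H,x:x+W,::-1],(750,600),interpolation=cv2.INTER_CUBIC)
cv2.imwrite("pics/c7.png",im)
E
```

```text
t 10.45 p [ 0.493  -0.2442  0.2115] psi -67.35 tilt 0.28 F [-0.5  0.2 -1.5] gap 0.417 j [-0.09 -0.1  -0.11  0.   -1.55  0.49]
to [np.float64(0.5155), np.float64(0.199), 0.2] cm [-40.04 -19.14   1.1 ] turn 37.4
```

View pics/c7.png

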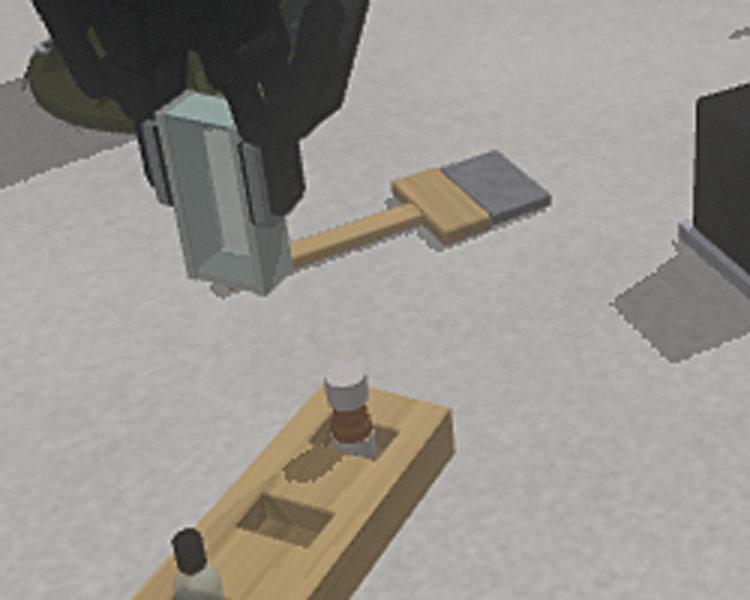

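The cell hangs upright, clear of the rack, and both vials are still standing. I carry it to the bench at this height, with the foot at about 0.166 m, above the 0.105 m blocks.

>>> {"name": "move_arm", "arguments": {
  "commands": [
    [1,-2,-1,0,0],
    [1,-4,-1.9,0,0],
    [1,-4,-1.9,0,0],
    [1,-4,-1.9,0,0],
    [1,-4,-1.9,0,0]
  ]
}}

```text
clock: 11.12
ee_pos: [0.5015, -0.0432, 0.2072]
tcp_rot: [2.613, -1.742, -0.002]
force: [0.1, -0.3, -2.2]
finger_gap: 0.412
```

>>> {"name": "move_arm", "arguments": {
  "commands": [
    [1,-4,-1.9,0,0],
    [1,-4,-1.9,0,0],
    [1,-4,-1.9,0,0],
    [1,-4,-1.9,0,0],
    [1,-4,-1.9,0,0]
  ]
}}

```text
clock: 11.75
ee_pos: [0.5122, 0.1779, 0.2071]
tcp_rot: [2.613, -1.741, -0.001]
force: [1.1, -0.1, -1.1]
finger_gap: 0.418
```

>>> {"name": "move_arm", "arguments": {
  "commands": [
    [1,-2,-1,0,5],
    [1,0,0,0,8],
    [1,0,0,0,9],
    [1,0,0,0,9],
    [1,0,0,0,6.4]
  ]
}}

```text
clock: 12.38
ee_pos: [0.5138, 0.1987, 0.2069]
tcp_rot: [1.911, -2.49, -0.001]
force: [0.4, -0.5, -0.2]
finger_gap: 0.418
```

>>> {"name": "move_arm", "arguments": {
  "commands": [
    [1,0,0,0,0],
    [1,0,0,0,0]
  ]
}}

```text
clock: 12.62
ee_pos: [0.5141, 0.1987, 0.2077]
tcp_rot: [1.92, -2.485, -0.0]
force: [-0.0, -0.3, -0.2]
finger_gap: 0.417
```

```bash
python3 - <<'E'
from st import *
to(bench(0,0,.102),-104.75)
o=[]
for n,w in(("scene",(300,80,180,180)),("top",(70,130,220,220))):
    p,d=optics.grab_frame(n);np.save(n+"7.npy",d);x,y,W,H=w
    o.append(cv2.resize(p[y:y+H,x:x+W,::-1],(400,400),interpolation=cv2.INTER_CUBIC))
cv2.imwrite("pics/c8.png",np.hstack(o))
E
```

```text
t 12.62 p [0.5141 0.1987 0.2077] psi -104.63 tilt 0.06 F [-0.  -0.3 -0.2] gap 0.417 j [ 0.73 -0.09 -0.11 -0.   -1.55 -0.99]
to [np.float64(0.5155), np.float64(0.199), 0.102] cm [-0.07 -0.13 10.57] turn 0.12
```

View pics/c8.png

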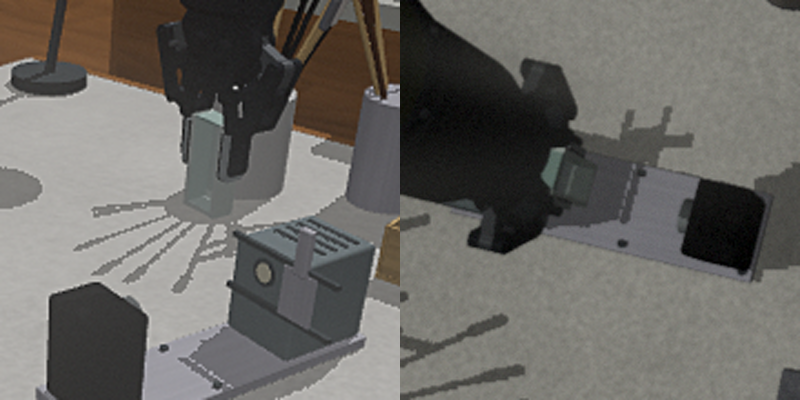

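The shutter is still open and the cell is square above the gap. I lower it into the beam.

>>> {"name": "move_arm", "arguments": {
  "commands": [
    [1,-0.07,-0.12,2.5,0.1],
    [1,0,0,2.5,0],
    [1,0,0,2.5,0],
    [1,0,0,2.1,0],
    [1,0,0,1,0]
  ]
}}

```text
clock: 13.35
ee_pos: [0.5152, 0.1989, 0.1009]
tcp_rot: [1.915, -2.488, -0.0]
force: [-0.1, 0.3, -0.9]
finger_gap: 0.417
```

>>> {"name": "move_arm", "arguments": {
  "commands": [
    [1,0,0,0,0],
    [1,0,0,0,0],
    [1,0,0,0,0]
  ]
}}

```text
clock: 13.72
ee_pos: [0.5161, 0.1995, 0.1033]
tcp_rot: [-1.915, 2.489, -0.0]
force: [-0.5, 0.6, -0.7]
finger_gap: 0.412
```

```bash
python3 - <<'E'
from st import *
to(bench(0,0,.102),-104.75)
o=[]
for n,w in(("scene",(300,100,180,180)),("top",(70,130,220,220))):
    p,d=optics.grab_frame(n);np.save(n+"8.npy",d);x,y,W,H=w
    o.append(cv2.resize(p[y:y+H,x:x+W,::-1],(400,400),interpolation=cv2.INTER_CUBIC))
    P,_=cloud(n,d);Q=np.c_[(P[:,:2]-B)@ex,(P[:,:2]-B)@ey,P[:,2]]
    m=(abs(Q[:,0])<.035)&(abs(Q[:,1])<.018)&(Q[:,2]>.03)&(Q[:,2]<.145)
    q=Q[m];print(n,len(q))
    for z0 in np.arange(.04,.145,.01):
        r=q[(q[:,2]>=z0)&(q[:,2]<z0+.01)]
        if len(r)>3: print(z0.round(2),len(r),r.min(0).round(4),r.max(0).round(4))
    for r in optics.pinpoint(n,"cell_window")[:2]:
        X=ray(n,r["point"],.085)[:2]-B;print("win",n,round(r["score"],2),r["point"],(X@ex).round(4),(X@ey).round(4), "expected px",proj(n,[*B,.085]).round(1))
    for r in optics.pinpoint(n,"cell")[:2]: print("foot",r["point"],round(r["score"],2),"exp",proj(n,[*B,.057]).round(1))
cv2.imwrite("pics/c9.png",np.hstack(o))
E
```

```text
t 13.72 p [0.5161 0.1995 0.1033] psi -104.84 tilt 0.09 F [-0.5  0.6 -0.7] gap 0.412 j [ 0.73 -0.06 -0.27  0.   -1.36 -0.99]
to [np.float64(0.5155), np.float64(0.199), 0.102] cm [0.06 0.05 0.13] turn -0.09
scene 1081
0.05 18 [-0.0147 -0.01    0.0563] [0.0189 0.0087 0.0598]
0.06 96 [-0.0191 -0.0111  0.0601] [0.0197 0.0084 0.0699]
0.07 103 [-0.0185 -0.0114  0.0701] [0.0203 0.0096 0.08  ]
0.08 87 [-0.0178 -0.011   0.08  ] [0.0242 0.0094 0.0898]
0.09 108 [-0.0243 -0.0116  0.09  ] [0.0317 0.0102 0.0999]
0.1 140 [-0.0331 -0.0119  0.1   ] [0.0326 0.0084 0.11  ]
0.11 143 [-0.0315 -0.0119  0.1101] [0.0329 0.0073 0.1199]
0.12 143 [-0.0303 -0.0128  0.12  ] [0.0348 0.0065 0.13  ]
0.13 179 [-0.0347 -0.0142  0.1301] [0.0326 0.0124 0.14  ]
0.14 64 [-0.035  -0.0135  0.14  ] [0.0341 0.0125 0.1448]
win scene 0.76 [200.9, 435.8] 0.2657 -0.4735 expected px [[389.5 212.1]]
win scene 0.69 [391.7, 214.0] 0.0079 -0.0014 expected px [[389.5 212.1]]
foot [199.2, 447.7] 0.86 exp [[388.  225.1]]
foot [387.1, 226.4] 0.71 exp [[388.  225.1]]
top 597
0.05 8 [-0.011  -0.0095  0.0576] [ 0.0192 -0.0086  0.0596]
0.06 47 [-0.0154 -0.0106  0.0603] [ 0.0203 -0.0017  0.07  ]
0.07 37 [-0.0153 -0.0106  0.0704] [ 0.0202 -0.0064  0.0796]
0.08 45 [-0.0152 -0.0103  0.0806] [ 0.0201 -0.0075  0.0899]
0.09 58 [-0.0264 -0.0113  0.0901] [ 0.0291 -0.0058  0.1   ]
0.1 78 [-0.0285 -0.0112  0.1002] [ 0.0342 -0.0018  0.1099]
0.11 75 [-0.0284 -0.0112  0.11  ] [ 0.0331 -0.0058  0.1199]
0.12 71 [-0.0204 -0.0112  0.1201] [ 0.0267 -0.0075  0.1299]
0.13 111 [-0.0341 -0.0132  0.1303] [ 0.0337 -0.0034  0.14  ]
0.14 67 [-0.035  -0.0116  0.1401] [0.0349 0.0101 0.1447]
win top 0.87 [186.2, 236.9] 0.003 -0.0012 expected px [[185.  238.5]]
win top 0.7 [441.4, 181.2] 0.1895 -0.3938 expected px [[185.  238.5]]
foot [191.1, 237.8] 0.79 exp [[190.1 240.7]]
foot [436.3, 183.8] 0.68 exp [[190.1 240.7]]
```

View pics/c9.png

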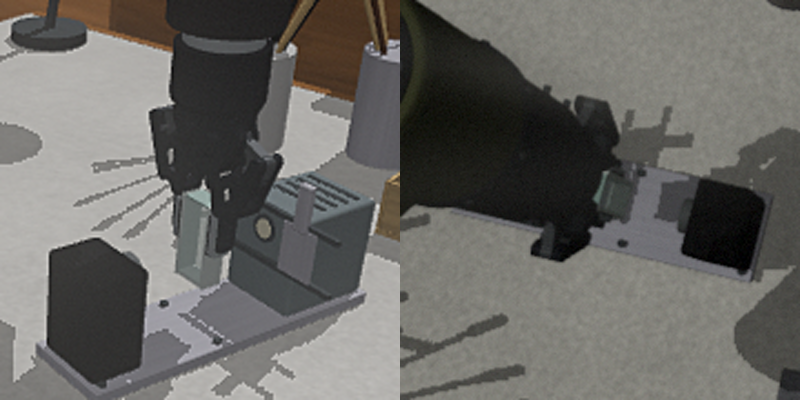

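The cell spans x of about -18.5 to +20 mm and y ±10 mm in the bench frame, with its foot at about 57 mm. It is on target, square and still, so I hand in.

```bash
python3 - <<'E'
from st import *
s,R=st(); print(np.abs(s["qvel"]).max())
print(order.sign_off())
st()
E
```

```text
t 14.03 p [0.5158 0.1992 0.1025] psi -104.85 tilt 0.01 F [ 0.1  0.1 -1.6] gap 0.416 j [ 0.73 -0.05 -0.27  0.   -1.36 -0.99]
0.0016761883709413689
the job is handed in; nothing more can be done
None
the job is handed in; nothing more can be done
```

The job is handed in at about 14 s of the 53 s allowed, with the gripper still holding the cell in the light path. The interface gives no verdict.

**What I did:** I pushed the shutter tab to its hard stop with the shut fingers, until the force rose to about 25 N with no further movement. I then took the large cell (36 x 20 mm, top at z = 89 mm) out of the middle well by its frosted sides at 30 N, raised to 50 N for the lift. The two small loose cells were not touched. I carried it over the bench, turned it square to the beam and lowered it midway between lamp and sensor.

**Last checks:**
- **Shutter:** the lamp's lens is uncovered. The tab measured 44 to 47 mm right after the push; I did not measure it again, but the later pictures show it still open.
- **Cell position:** the depth images put the cell's centre about 1 mm off the beam sideways and within about 1 mm of midway. The foot is at about 57 mm, so the beam passes roughly 28 mm above it.
- **Orientation and grip:** the turn is within about 0.1° of square to my fit of the bench, and the tool's tilt is near zero. The opening was steady at about 36 mm and the arm was still.
- **Vials:** they were standing in their wells in the last picture that covered the rack, taken after the lift.

**Disagreement:** the network's window point in the scene camera read 7.9 mm off sideways, against 3 mm in the top camera. I trusted the depth images and the tool position, which agreed with each other.

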